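# Square the cutting bar on the dough guide

### The arm

A 6-joint arm with a two-finger parallel gripper is mounted at the origin on the work surface. World frame = base frame: x ahead of the robot, y to its left, z up, the work surface at z = 0. Lengths are in m, angles in rad, forces in N, time in s.
With the tool pointing down it reaches from about 0.35 to 0.725 m from the base axis. Payload 6 kg.
Tool frame: the origin (TCP) lies between the finger pads; the fingertips stand 25 mm ahead of it and the grasp point (between the pads) lies 6 mm ahead of it; z points along the fingers, y is the direction in which the jaws open and shut (so a half turn about z gives the same grasp; the last joint's range is limited). The gripper opens to 85 mm and grips with 20 to 120 N. Pads are 22 mm wide; open, the fingers measure 114 mm over their backs; the gripper's body (76 mm by 85 mm) begins 54 mm behind the grasp point. The pads swing forward as they close: fully open they stand 13 mm farther back than shut.
Start: joints at [1.497, 0.04, 0.085, 0, -1.615, -0.334], TCP at [0.238, 0.551, 0.256] pointing down, gripper open.
Joint ranges: [-2.56, 2.56], [-1.29, 2.01], [-1.08, 1.49], [-3.29, 1.98], [-2.81, -0.18], [-2.99, 2.99]. Speed limits (rad/s): [2.57, 2.57, 3.01, 3.14, 3.14, 3.14].

### API

Orientations are given as [roll, pitch, yaw] about the fixed x, y, z axes, in that order (R = Rz(yaw) Ry(pitch) Rx(roll)).
In Python, from rig import robot gives the robot as it stands. The module is installed in compiled form; this text tells all that it offers.
- The arm moves only by the tool arm_command, never from a script. Its argument "targets" is a list of rows, each a list of 3 entries, a list of its own where there are three numbers: the shift along the world's x, y, z in m, then the turn, a rotation vector about the world's x, y, z in rad, then the finger opening in m, from 0 to 0.0854. A call has 1 to 8 rows; each row shifts and turns the commanded pose from where the row before left it; what a row does not reach is not made up. A row lasts 1/10 s, in which the tool goes at most 50 mm and 8.59 degrees, less where a joint would pass 70% of its speed; a pose out of reach is approached as far as the arm can. A call is refused whole if a number of a shift passes 0.05 or a number of a turn 0.15, either way. A call with a gripper value outside its range is refused whole. The fingers move at their own pace and stop on an object; "squeeze" is the grip in N (left out, the last holds). Time passes only in rows, so rows that do not move let the fingers close. It gives the time, the measured TCP pose, the force and the opening at its end, in the units of the state.
- robot.read_state(): the state, without advancing time (a new reading comes with each control period).
- robot.snapshot(name): name is "side" or "top"; returns a dict with "pixels" (480x640x3 uint8, red, green, blue), "depth" (480x640 float32, m along the optical axis (not along the pixel's ray), 0 where there is no reading), "fx", "fy", "cx", "cy" (pixels), "k1" (the pictures are not rectified: a ray, as slopes to the right and down, at radius r is drawn at 1 + k1 r^2 times it, then the intrinsics apply), "world_to_cam" (4x4, takes a point from world to camera coordinates). Camera axes: x right, y down, z forward; pixel columns grow to the right and rows downward; lengths in m; the calibration is good to about 2 mm. A picture is of the moment at which its call begins.
- robot.sign_off(): hands the job in, once; it reports no verdict.
The state is a dict: "time": time; "q": joint angles; "qvel": joint speeds; "tau": joint torques, N m; "tcp_pos": TCP position; "orientation": TCP orientation; "wrist_force": force on the tool from outside, world axes, zero at the start; "ft_torque": the same for the moment, N m; "finger_gap": finger opening in m.
Only numpy, scipy, OpenCV 4.12 (cv2) and the standard library are available. Lean on these libraries where they do the work, as an engineer would, in place of code of your own. Each camera call takes 0.05 s, during which the arm holds its last target.

### The job

Get the dough-cutting guide ready: push the long dark metal bar against the guide's green fence, pressing first the half nearer the red stop firmly home, then the other half, until it lies flat along the fence; then slide it along the fence until its end is pressed up to the red stop, still flat on the fence. The fence is only nipped by its screws, so feel for it, press each time with about 8 newtons for half a second and never push with 18 newtons or more; leave the jug, mug, tub and stirrer alone.

Things in the scene. Friction and masses are not known exactly. Their poses are not given: they have to be found in the camera images.
- bar: Hollow dark metal cutting bar, loose on the table, 30 mm wide (its x), 300 mm long (its y) and 18 mm high (its z), 0.1 to 0.2 kg, polished (friction about 0.25 on anything; pressed from behind, up to a third or so of the push is lost to the table). Origin at the centre of its underside. It starts 60 to 105 mm (bar centre to green face) on the robot's side of the fence, turned up to 0.25 rad either way from it, its +y end 20 to 65 mm short of the red stop.
- guide: Fixed wooden block of the dough-cutting guide, 55 (x) by 300 (y) by 22 mm high; origin at the centre of its underside; its -x faces the robot, +y is to the robot's left. It carries on its -x side a rigid aluminium fence along y, 360 mm long, 24 mm high, faced with two green strips, 10 mm thick, in one plane: left half y = 25 to 180 mm, right half y = -180 to -25 mm in this frame.
- fence_zone (a point): Point fixed to the guide block (axes as the guide), 75 mm out on its -x side, y = 0, 12 mm up: the middle of the fence's setting range. The fence can be set in or out in slots, always parallel to the guide's y: the green plane is at an unknown x from +15 to -15 mm in this point's frame, not measured: find it by touch. It does not shift during the work.
- stop_line (a point): Point fixed to the guide at y = 180 mm, x = -75 mm, 12 mm up (axes as the guide): the inner (-y) face of the red stop lies at this y. The stop is a rigid block on the fence's left end, 16 mm thick, 24 mm high, sticking out 42 mm from the green plane to -x. The finished bar has its +y end against it, so its centre is at y = 30 mm in the guide's frame, along the guide's y.
- jug: Stainless steel jug, 100 mm across, 160 mm tall, standing on the grey turntable; origin at the centre of its foot. Leave alone.
- mug: Blue ceramic mug, 80 mm across, 90 mm tall, on the turntable; origin at the centre of its foot. Leave alone.
- tub: White plastic tub with an orange lid, 102 mm across, 72 mm tall, on the turntable (300 mm across, 32 mm high, free to spin); origin at the centre of its foot. Leave alone.
- stirrer: Bamboo stirrer, 260 mm long along its x, 8 mm high, lying on the table to the right of the guide; origin under the middle of its handle. Leave alone.

How it is judged:
By the outcome, as a careful person would: the job done as asked, in the order asked, and still so for the second after the job is handed in, with the robot touching nothing.
It also fails if it takes over 72 s, if anything falls off the work surface, if the arm or the gripper's body presses on something with over 40 N, if the wrist force passes 120 N, or if a joint passes its speed limit or range.

## Working session

There is one attempt and no reset: what is moved stays moved. The work goes in short steps, Python scripts to look and compute and a tool call to move; the robot and the scene stay as the last step left them, time stands still between calls to the robot, and variables do not carry over. Pictures are saved under pics/ and viewed, and the job is handed in when it is done.

Besides the shell and the picture viewer there is one more tool, called after ">>>" in YAML: its name, and indented under it one key for each argument. arm_command: Moves the arm, as the interface text tells. Its arguments: {"type":"object","properties":{"targets":{"type":"array","items":{"type":"array"}},"squeeze":{"type":"number"}},"required":["targets"]}

```bash
mkdir -p pics; cat > h.py <<'E'
import numpy as np, cv2
from rig import robot
def snap(n,f):
    s=robot.snapshot(n); np.savez('pics/'+f+'.npz',**s); cv2.imwrite('pics/'+f+'.png',cv2.cvtColor(s['pixels'],cv2.COLOR_RGB2BGR)); return s
def ray(s,uv,z):
    uv=np.atleast_2d(np.array(uv,float))
    K=np.array([[s['fx'],0,s['cx']],[0,s['fy'],s['cy']],[0,0,1.]])
    n=cv2.undistortPoints(uv[:,None,:],K,np.array([float(s['k1']),0,0,0]))[:,0]
    T=np.array(s['world_to_cam']);R=T[:3,:3];o=-R.T@T[:3,3]
    d=np.c_[n,np.ones(len(n))]@R
    return o+d*((z-o[2])/d[:,2])[:,None]
E
python3 - <<'E'
from h import *
for n in('top','side'):
    s=snap(n,n+'0'); print(n,s['fx'],s['k1'],np.round(s['world_to_cam'],3).tolist())
st=robot.read_state();print(st)
E
```

```text
top 494.6697383935672 -0.03166227081333373 [[-0.017, -1.0, 0.004, 0.071], [-0.989, 0.016, -0.149, 0.537], [0.149, -0.007, -0.989, 1.262], [0.0, 0.0, 0.0, 1.0]]
side 528.4484866277324 -0.050730040727992656 [[0.929, -0.371, -0.003, -0.494], [-0.226, -0.56, -0.797, 0.215], [0.294, 0.741, -0.604, 1.316], [0.0, 0.0, 0.0, 1.0]]
{'time': 0.1, 'q': array([ 1.49672385e+00,  4.07775883e-02,  8.39209813e-02, -4.10522661e-04,
       -1.61549907e+00, -3.33705374e-01]), 'qvel': array([-0.0005728 , -0.00020231,  0.00214402,  0.00117816, -0.00168933,
        0.00056777]), 'tau': array([-5.30735037e-03, -3.69343507e+01,  3.48281157e+01,  6.95180565e+00,
       -4.52902474e-03,  2.71270771e-06]), 'tcp_pos': array([0.23776738, 0.55060492, 0.25536928]), 'orientation': array([ 3.13998498e+00, -1.23244064e-04, -4.07759725e-01]), 'wrist_force': array([-0.64675488,  1.11556416, -0.4132738 ]), 'ft_torque': array([ 0.01826079,  0.00257596, -0.01031217]), 'finger_gap': 0.08554880629612885}
```

View pics/top0.png

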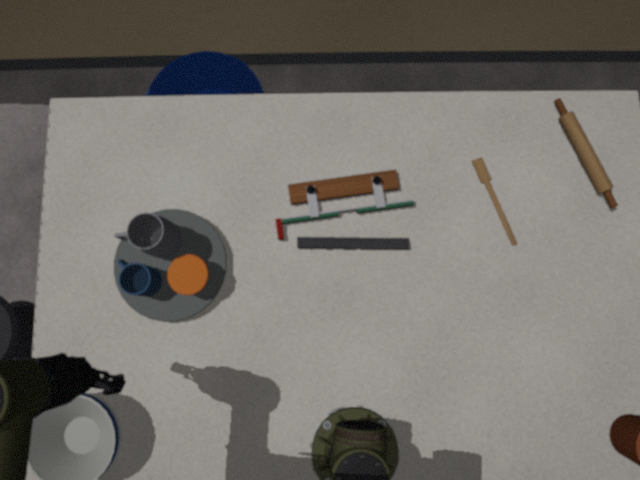

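View pics/side0.png

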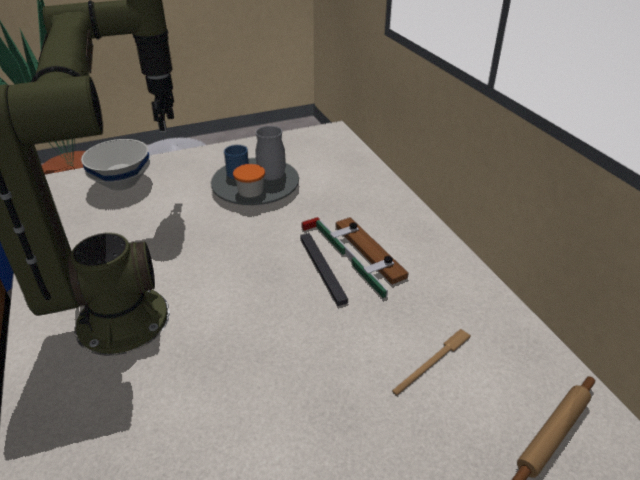

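The top view shows the wooden guide at about (345,187), the green fence from (283,220) to (414,204), the red stop at (280,229) and the bar from (298,243) to (409,244). The turntable at (170,265) and the stirrer at (495,200) are well clear. The side view agrees. Next I'll measure the poses.

```bash
python3 - <<'E'
from h import *
for n in('top','side'):
    s=dict(np.load(f'pics/{n}0.npz'));p=s['pixels'];hsv=cv2.cvtColor(p,cv2.COLOR_RGB2HSV)
    H,S,V=[hsv[...,i].astype(int) for i in range(3)]
    roi=np.zeros(H.shape,bool)
    if n=='top': roi[160:262,265:425]=1
    else: roi[205:310,290:415]=1
    m={'red':((H<8)|(H>172))&(S>150),'green':(H>60)&(H<95)&(S>90),'wood':(H>5)&(H<20)&(S>120)&(V>60),'bar':(V<75)&(S<70)}
    for k,zz in(('red',.024),('green',.024),('wood',.022),('bar',.018)):
        mm=(m[k]&roi).astype(np.uint8)
        if k in('bar','wood','red'):
            c,l,stt,_=cv2.connectedComponentsWithStats(mm); j=1+np.argmax(stt[1:,4]); mm=(l==j).astype(np.uint8)
        ys,xs=np.nonzero(mm)
        if len(xs)<5: print(n,k,'none');continue
        P=ray(s,np.c_[xs,ys],zz)[:,:2]
        r=cv2.minAreaRect(P.astype(np.float32)*1000)
        c=P.mean(0);w,v=np.linalg.eigh(np.cov((P-c).T));d=v[:,1]*np.sign(v[1,1])
        print(n,k,len(xs),'mean',c.round(4),'rect',np.round(r[0],1),np.round(r[1],1),'yaw',np.round(np.arctan2(-d[0],d[1]),4))
        print('  corners',cv2.boxPoints(r).round(0).tolist())
    b=cv2.resize(p[160:262,265:425] if n=='top' else p[205:310,290:415],None,fx=5,fy=5,interpolation=cv2.INTER_CUBIC)
    cv2.imwrite(f'pics/{n}0z.png',b[...,::-1])
E
```

```text
top red 79 mean [0.5758 0.1873] rect [575.1 187.4] [50.2 11.2] yaw -1.4363
  corners [[550.0, 190.0], [551.0, 179.0], [601.0, 184.0], [600.0, 196.0]]
top green 219 mean [0.6186 0.0078] rect [655.7   9. ] [ 82.7 351.4] yaw 0.1332
  corners [[592.0, 178.0], [637.0, -171.0], [719.0, -160.0], [674.0, 189.0]]
top wood 1590 mean [0.6898 0.0142] rect [689.2  13.4] [ 51.6 292.7] yaw 0.1286
  corners [[645.0, 155.0], [683.0, -135.0], [734.0, -128.0], [696.0, 162.0]]
top bar 1130 mean [ 0.5347 -0.0077] rect [534.9  -8.6] [294.9  27.1] yaw -0.0286
  corners [[519.0, -156.0], [546.0, -156.0], [551.0, 139.0], [524.0, 139.0]]
side red 110 mean [0.5715 0.174 ] rect [574.9 173.6] [61.8 36.1] yaw -0.9962
  corners [[542.0, 187.0], [547.0, 151.0], [608.0, 160.0], [603.0, 196.0]]
side green 435 mean [ 0.6201 -0.0297] rect [654.2  -2.9] [ 97.8 369.1] yaw 0.1213
  corners [[586.0, 175.0], [625.0, -192.0], [722.0, -181.0], [683.0, 186.0]]
side wood 568 mean [0.6905 0.0169] rect [689.6  28.9] [ 50.6 169.6] yaw 0.1003
  corners [[653.0, 110.0], [676.0, -58.0], [726.0, -52.0], [704.0, 116.0]]
side bar 918 mean [ 0.5338 -0.0312] rect [534.1 -18.4] [311.   34.5] yaw -0.032
  corners [[512.0, -173.0], [547.0, -174.0], [556.0, 137.0], [522.0, 138.0]]
```

View pics/top0z.png

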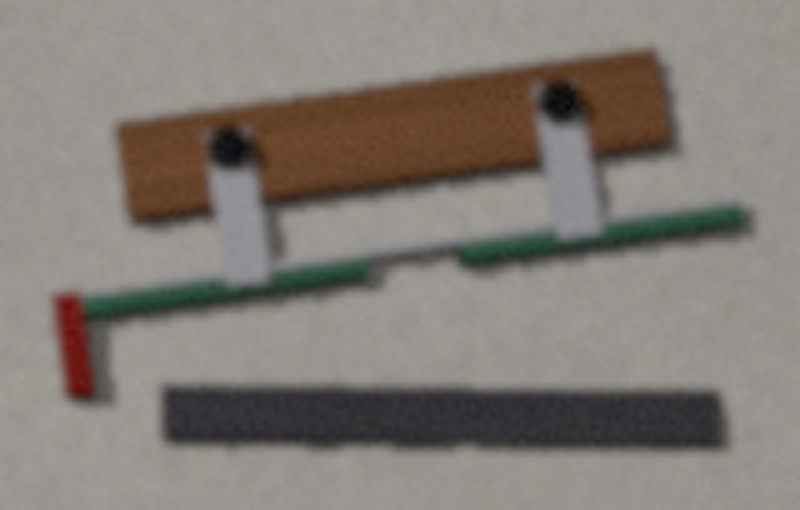

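View pics/side0z.png

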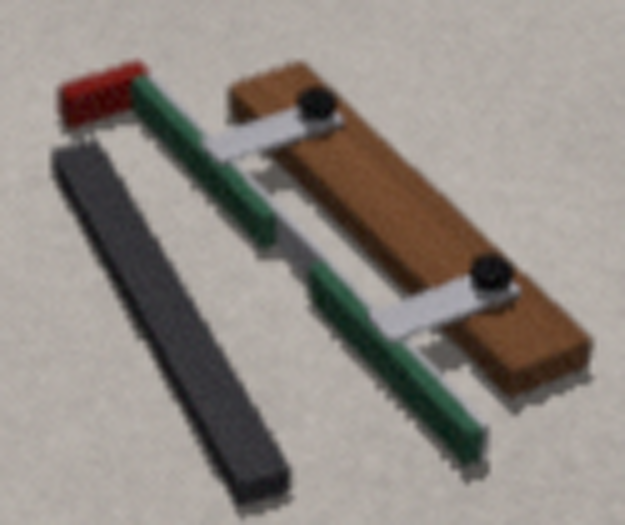

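>>> arm_command:
  targets:
    - [[0.015, -0.04, 0.005], [0, 0, 0.045], 0]
    - [[0.015, -0.04, 0.005], [0, 0, 0.045], 0]
    - [[0.015, -0.04, 0], [0, 0, 0.045], 0]
    - [[0.015, -0.04, 0], [0, 0, 0.045], 0]
    - [[0.02, -0.04, 0], [0, 0, 0.045], 0]
    - [[0.02, -0.04, 0], [0, 0, 0.045], 0]
    - [[0.02, -0.04, 0], [0, 0, 0.045], 0]
    - [[0.02, -0.04, 0], [0, 0, 0.045], 0]
  squeeze: 60

```text
time: 0.9
tcp_pos: [0.3781, 0.2291, 0.2661]
orientation: [-3.141, 0.0, -0.045]
wrist_force: [0.4, 0.3, -0.3]
finger_gap: 0.0002
```

```bash
cat > st.py <<'E'
from h import *
G=np.array([.6892,.0134]);t=.131;R=np.array([[np.cos(t),np.sin(t)],[-np.sin(t),np.cos(t)]])
def guide(p): return R@(np.array(p)[:2]-G)
def world(g): return R.T@np.array(g)+G
if __name__=='__main__':
    s=robot.read_state()
    print('t',s['time'],'tcp',s['tcp_pos'].round(4),'guide',guide(s['tcp_pos']).round(4),'ori',s['orientation'].round(4),'F',s['wrist_force'].round(2),'Fg',(R@s['wrist_force'][:2]).round(2),'T',s['ft_torque'].round(2),'gap',round(s['finger_gap'],4),'q6',s['q'][5].round(2))
E
python3 st.py; python3 -c "
from st import *
print(guide([.535,-.0085]),world([-.205,.08]),world([-.205,-.08]))"
```

```text
t 0.9 tcp [0.3781 0.2291 0.2661] guide [-0.2802  0.2545] ori [-3.1414  0.     -0.0453] F [ 0.37  0.28 -0.28] Fg [0.4  0.23] T [ 0.08 -0.12  0.03] gap 0.0002 q6 0.52
[-0.15573948 -0.00156988] [0.47550644 0.06593629] [ 0.49640654 -0.0926928 ]
```

>>> arm_command:
  targets:
    - [[0.025, -0.04, 0], [0, 0, 0.044], 0]
    - [[0.025, -0.041, 0], [0, 0, 0.044], 0]
    - [[0.025, -0.041, -0.01], [0, 0, 0.044], 0]
    - [[0.025, -0.041, -0.02], [0, 0, 0.044], 0]
    - [[0, 0, -0.045], [0, 0, 0], 0]
    - [[0, 0, -0.045], [0, 0, 0], 0]
    - [[0, 0, -0.045], [0, 0, 0], 0]
    - [[0, 0, -0.035], [0, 0, 0], 0]

```text
time: 1.7
tcp_pos: [0.4757, 0.0686, 0.0637]
orientation: [3.141, 0.003, 0.127]
wrist_force: [0.5, 0.5, -0.5]
finger_gap: -0.0002
```

```bash
python3 st.py
```

```text
t 1.7 tcp [0.4757 0.0686 0.0637] guide [-0.2045  0.0826] ori [3.1412e+00 2.8000e-03 1.2730e-01] F [ 0.47  0.49 -0.51] Fg [0.53 0.42] T [-0.   -0.04 -0.02] gap -0.0002 q6 1.13
```

>>> arm_command:
  targets:
    - [[0, 0, -0.02], [0, 0, 0.003], 0]
    - [[0, 0, -0.01], [0, 0, 0], 0]
    - [[0, 0, 0], [0, 0, 0], 0]
    - [[0, 0, 0], [0, 0, 0], 0]

```text
time: 2.1
tcp_pos: [0.4777, 0.0696, 0.0383]
orientation: [-3.142, -0.002, 0.131]
wrist_force: [-0.4, -0.0, 0.3]
finger_gap: 0.0001
```

```bash
python3 st.py; python3 -c "
from h import *
snap('side','side1');s=snap('top','top1')
cv2.imwrite('pics/top1z.png',cv2.resize(s['pixels'][140:300,240:440,::-1],None,fx=4,fy=3.6))"
```

```text
t 2.1 tcp [0.4777 0.0696 0.0383] guide [-0.2024  0.0834] ori [-3.1416e+00 -1.6000e-03  1.3140e-01] F [-0.38 -0.04  0.3 ] Fg [-0.38  0.01] T [-0.02 -0.01 -0.06] gap 0.0001 q6 1.14
```

View pics/side1.png

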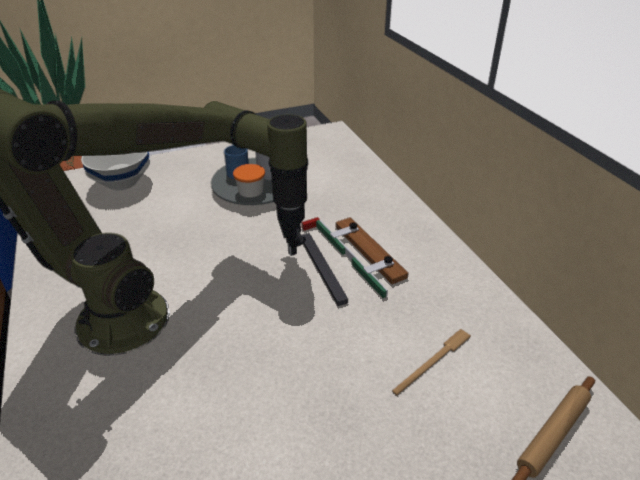

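View pics/top1z.png

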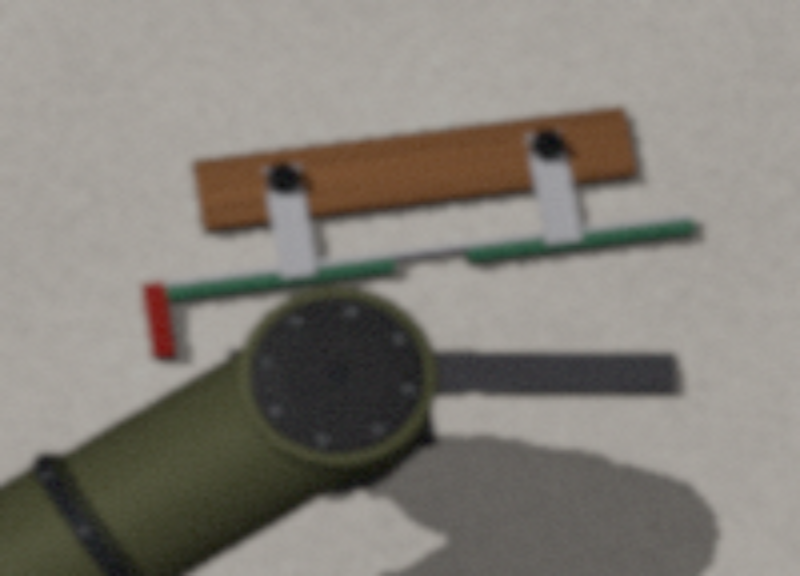

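>>> arm_command:
  targets:
    - [[0.002, 0, -0.005], [0, 0, 0], 0]
    - [[0.005, 0.0006, 0], [0, 0, 0], 0]
    - [[0.005, 0.0006, 0], [0, 0, 0], 0]
    - [[0.004, 0.0006, 0], [0, 0, 0], 0]
    - [[0.004, 0.0006, 0], [0, 0, 0], 0]
    - [[0.004, 0.0006, 0], [0, 0, 0], 0]
    - [[0.004, 0.0006, 0], [0, 0, 0], 0]
    - [[0.004, 0.0006, 0], [0, 0, 0], 0]

```text
time: 3.0
tcp_pos: [0.5093, 0.0736, 0.032]
orientation: [3.141, 0.0, 0.131]
wrist_force: [-0.8, 0.2, -0.3]
finger_gap: 0.0001
```

```bash
python3 st.py
```

```text
t 3.0 tcp [0.5093 0.0736 0.032 ] guide [-0.1705  0.0832] ori [3.1414 0.     0.1312] F [-0.8   0.16 -0.3 ] Fg [-0.78  0.26] T [ 0.01 -0.01  0.01] gap 0.0001 q6 1.17
```

>>> arm_command:
  targets:
    - [[0.003, 0.0004, 0], [0, 0, 0], 0]
    - [[0.003, 0.0004, 0], [0, 0, 0], 0]
    - [[0.003, 0.0004, 0], [0, 0, 0], 0]
    - [[0.003, 0.0004, 0], [0, 0, 0], 0]
    - [[0.003, 0.0004, 0], [0, 0, 0], 0]
    - [[0.003, 0.0004, 0], [0, 0, 0], 0]
    - [[0.003, 0.0004, 0], [0, 0, 0], 0]
    - [[0.002, 0.0004, 0], [0, 0, 0], 0]

```text
time: 3.8
tcp_pos: [0.5322, 0.0768, 0.032]
orientation: [3.141, 0.0, 0.131]
wrist_force: [-0.2, -1.0, -0.5]
finger_gap: 0.0005
```

```bash
python3 st.py
```

```text
t 3.8 tcp [0.5322 0.0768 0.032 ] guide [-0.1474  0.0834] ori [3.1414 0.     0.1312] F [-0.24 -1.03 -0.55] Fg [-0.37 -0.99] T [-0.03  0.14 -0.04] gap 0.0005 q6 1.18
```

>>> arm_command:
  targets:
    - [[0.002, 0.0003, 0], [0, 0, 0], 0]
    - [[0.002, 0.0003, 0], [0, 0, 0], 0]
    - [[0.002, 0.0003, 0], [0, 0, 0], 0]
    - [[0.002, 0.0003, 0], [0, 0, 0], 0]
    - [[0.002, 0.0003, 0], [0, 0, 0], 0]
    - [[0.002, 0.0003, 0], [0, 0, 0], 0]
    - [[0.0015, 0.0002, 0], [0, 0, 0], 0]
    - [[0.0015, 0.0002, 0], [0, 0, 0], 0]

```text
time: 4.6
tcp_pos: [0.5467, 0.0789, 0.0319]
orientation: [3.141, 0.001, 0.131]
wrist_force: [-0.8, 0.2, 0.1]
finger_gap: 0.0001
```

```bash
python3 st.py; python3 -c "
from h import *
snap('side','side2');s=snap('top','top2')
cv2.imwrite('pics/top2z.png',cv2.resize(s['pixels'][140:300,240:440,::-1],None,fx=4,fy=3.6))"
```

```text
t 4.6 tcp [0.5467 0.0789 0.0319] guide [-0.1327  0.0835] ori [3.1413e+00 9.0000e-04 1.3110e-01] F [-0.85  0.23  0.12] Fg [-0.81  0.33] T [-0.18  0.59 -0.04] gap 0.0001 q6 1.2
```

View pics/top2z.png

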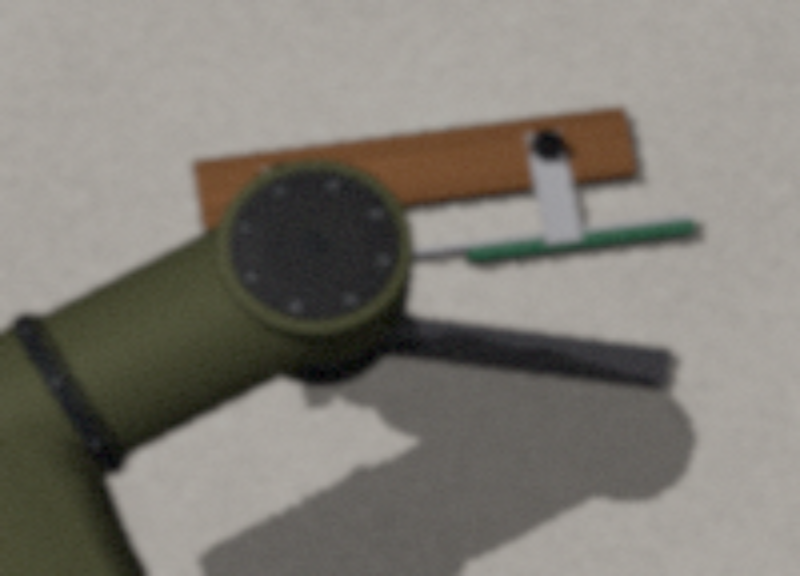

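View pics/side2.png

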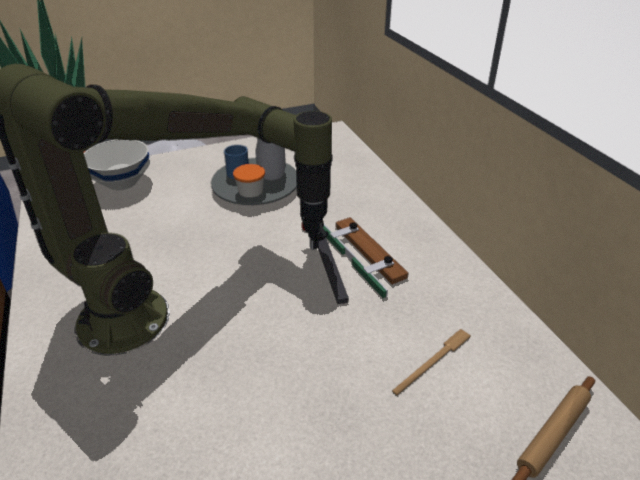

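>>> arm_command:
  targets:
    - [[0.001, 0.0001, 0], [0, 0, 0], 0]
    - [[0.001, 0.0001, 0], [0, 0, 0], 0]
    - [[0.001, 0.0002, 0], [0, 0, 0], 0]
    - [[0.001, 0.0001, 0], [0, 0, 0], 0]
    - [[0.001, 0.0001, 0], [0, 0, 0], 0]
    - [[0.001, 0.0002, 0], [0, 0, 0], 0]
    - [[0.001, 0.0001, 0], [0, 0, 0], 0]
    - [[0.001, 0.0001, 0], [0, 0, 0], 0]

```text
time: 5.5
tcp_pos: [0.555, 0.08, 0.032]
orientation: [3.141, -0.0, 0.131]
wrist_force: [-1.4, -1.5, -0.2]
finger_gap: -0.0002
```

```bash
python3 st.py
```

```text
t 5.5 tcp [0.555 0.08  0.032] guide [-0.1243  0.0835] ori [ 3.1415 -0.      0.1311] F [-1.43 -1.45 -0.15] Fg [-1.61 -1.25] T [-0.2   0.59 -0.08] gap -0.0002 q6 1.2
```

>>> arm_command:
  targets:
    - [[0.001, 0.0001, 0], [0, 0, 0], 0]
    - [[0.001, 0.0001, 0], [0, 0, 0], 0]
    - [[0.001, 0.0002, 0], [0, 0, 0], 0]
    - [[0.001, 0.0001, 0], [0, 0, 0], 0]
    - [[0.001, 0.0001, 0], [0, 0, 0], 0]
    - [[0.001, 0.0002, 0], [0, 0, 0], 0]

```text
time: 6.1
tcp_pos: [0.5611, 0.0808, 0.0321]
orientation: [3.142, -0.0, 0.131]
wrist_force: [-2.3, -1.7, 0.0]
finger_gap: 0.0005
```

```bash
python3 st.py
```

```text
t 6.1 tcp [0.5611 0.0808 0.0321] guide [-0.1182  0.0835] ori [ 3.1415e+00 -1.0000e-04  1.3120e-01] F [-2.31 -1.69  0.02] Fg [-2.51 -1.37] T [-0.27  0.59  0.02] gap 0.0005 q6 1.2
```

>>> arm_command:
  targets:
    - [[0.001, 0.0001, 0], [0, 0, 0], 0]
    - [[0.001, 0.0001, 0], [0, 0, 0], 0]
    - [[0.001, 0.0002, 0], [0, 0, 0], 0]
    - [[0.001, 0.0001, 0], [0, 0, 0], 0]

```text
time: 6.5
tcp_pos: [0.565, 0.0813, 0.032]
orientation: [3.141, -0.0, 0.131]
wrist_force: [-2.1, 0.0, -0.8]
finger_gap: -0.0001
```

```bash
python3 st.py; python3 -c "
from h import *
snap('side','side3');s=snap('top','top3')
cv2.imwrite('pics/top3z.png',cv2.resize(s['pixels'][140:300,240:440,::-1],None,fx=4,fy=3.6))"
```

```text
t 6.5 tcp [0.565  0.0813 0.032 ] guide [-0.1142  0.0835] ori [ 3.1415 -0.      0.1312] F [-2.12  0.   -0.76] Fg [-2.1   0.28] T [-0.27  0.42 -0.04] gap -0.0001 q6 1.21
```

View pics/top3z.png

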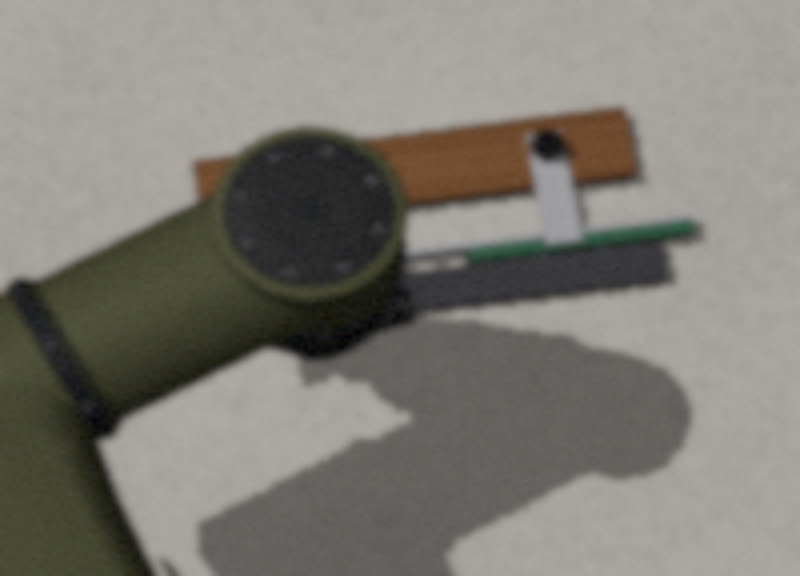

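View pics/side3.png

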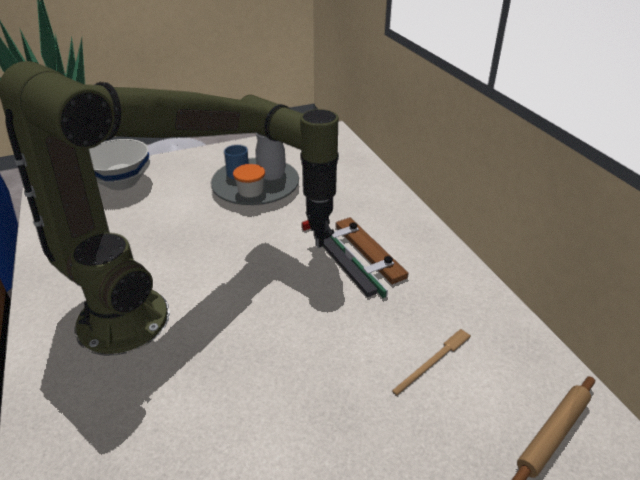

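The bar has swung round nearly parallel to the fence: in the zoomed top view its far edge is within a few pixels of the green at (670,250). I'll take small steps from here.

>>> arm_command:
  targets:
    - [[0.0005, 0.0001, 0], [0, 0, 0], 0]
    - [[0.0005, 0, 0], [0, 0, 0], 0]

```text
time: 6.8
tcp_pos: [0.5658, 0.0813, 0.0321]
orientation: [3.141, 0.0, 0.131]
wrist_force: [-3.7, -0.4, 2.8]
finger_gap: -0.0
```

```bash
python3 st.py
```

```text
t 6.8 tcp [0.5658 0.0813 0.0321] guide [-0.1135  0.0835] ori [3.1414e+00 4.0000e-04 1.3120e-01] F [-3.7  -0.4   2.84] Fg [-3.72  0.08] T [-0.07  1.39 -0.01] gap -0.0 q6 1.21
```

>>> arm_command:
  targets:
    - [[0.0005, 0.0001, 0], [0, 0, 0], 0]
    - [[0.0005, 0, 0], [0, 0, 0], 0]

```text
time: 7.0
tcp_pos: [0.5659, 0.0813, 0.0319]
orientation: [3.141, 0.003, 0.131]
wrist_force: [-8.6, -0.6, 5.2]
finger_gap: 0.0001
```

```bash
python3 st.py
```

```text
t 7.0 tcp [0.5659 0.0813 0.0319] guide [-0.1134  0.0834] ori [3.1412e+00 2.7000e-03 1.3120e-01] F [-8.61 -0.58  5.17] Fg [-8.61  0.55] T [-0.11  2.95  0.01] gap 0.0001 q6 1.21
```

>>> arm_command:
  targets:
    - [[0.0004, 0, 0], [0, 0, 0], 0]
    - [[0, 0, 0], [0, 0, 0], 0]

```text
time: 7.2
tcp_pos: [0.5659, 0.0812, 0.0318]
orientation: [3.141, 0.004, 0.131]
wrist_force: [-8.8, -1.0, 4.5]
finger_gap: 0.0
```

```bash
python3 st.py
```

```text
t 7.2 tcp [0.5659 0.0812 0.0318] guide [-0.1134  0.0834] ori [3.1412 0.0036 0.1311] F [-8.76 -1.    4.5 ] Fg [-8.82  0.15] T [-0.19  3.01  0.05] gap 0.0 q6 1.21
```

>>> arm_command:
  targets:
    - [[0.0004, 0, 0], [0, 0, 0], 0]
    - [[0, 0, 0], [0, 0, 0], 0]
    - [[0, 0, 0], [0, 0, 0], 0]

```text
time: 7.5
tcp_pos: [0.5659, 0.0812, 0.0317]
orientation: [3.141, 0.004, 0.131]
wrist_force: [-10.6, -1.2, 6.0]
finger_gap: 0.0001
```

```bash
python3 st.py
```

```text
t 7.5 tcp [0.5659 0.0812 0.0317] guide [-0.1134  0.0833] ori [3.1411 0.0045 0.1311] F [-10.57  -1.21   6.01] Fg [-10.64   0.19] T [-0.11  3.59 -0.01] gap 0.0001 q6 1.21
```

>>> arm_command:
  targets:
    - [[0, 0, 0], [0, 0, 0], 0]
    - [[0, 0, 0], [0, 0, 0], 0]
    - [[0, 0, 0], [0, 0, 0], 0]
    - [[0, 0, 0], [0, 0, 0], 0]
    - [[0, 0, 0], [0, 0, 0], 0]
    - [[0, 0, 0], [0, 0, 0], 0]

```text
time: 8.1
tcp_pos: [0.5659, 0.0812, 0.0317]
orientation: [3.141, 0.004, 0.131]
wrist_force: [-11.1, -0.5, 5.0]
finger_gap: 0.0003
```

```bash
python3 st.py;python3 -c "
from st import *
print(world([-.140,.083]),world([-.140,-.08]))"
```

```text
t 8.1 tcp [0.5659 0.0812 0.0317] guide [-0.1133  0.0833] ori [3.1412 0.0044 0.1312] F [-11.06  -0.46   4.96] Fg [-11.02   0.99] T [-0.17  3.56  0.02] gap 0.0003 q6 1.21
[0.53955762 0.07740125] [ 0.5608496  -0.08420213]
```

>>> arm_command:
  targets:
    - [[-0.003, -0.0004, 0], [0, 0, 0], 0]
    - [[-0.01, -0.0013, 0], [0, 0, 0], 0]
    - [[-0.016, -0.002, 0], [0, 0, 0], 0]
    - [[0.005, -0.038, 0], [0, 0, 0], 0]
    - [[0.0055, -0.042, 0], [0, 0, 0], 0]
    - [[0.0055, -0.042, 0], [0, 0, 0], 0]
    - [[0.0053, -0.04, 0], [0, 0, 0], 0]
    - [[0, 0, 0], [0, 0, 0], 0]

```text
time: 8.9
tcp_pos: [0.56, -0.0879, 0.0322]
orientation: [3.141, -0.001, 0.127]
wrist_force: [-0.0, 0.6, -1.1]
finger_gap: -0.0002
```

```bash
python3 st.py; python3 -c "
from h import *
s=snap('top','top4')
cv2.imwrite('pics/top4z.png',cv2.resize(s['pixels'][140:300,240:440,::-1],None,fx=4,fy=3.6))"
```

```text
t 8.9 tcp [ 0.56   -0.0879  0.0322] guide [-0.1414 -0.0836] ori [ 3.1408e+00 -9.0000e-04  1.2690e-01] F [-0.03  0.62 -1.12] Fg [0.05 0.61] T [-0.   -0.08  0.  ] gap -0.0002 q6 1.5
```

View pics/top4z.png

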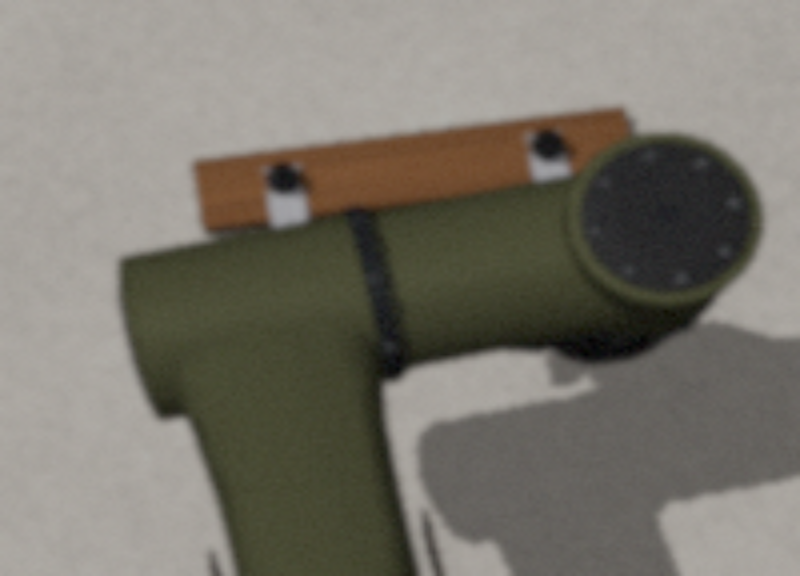

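>>> arm_command:
  targets:
    - [[0.005, 0.0007, 0], [0, 0, 0], 0]
    - [[0.005, 0.0007, 0], [0, 0, 0], 0]
    - [[0.004, 0.0005, 0], [0, 0, 0], 0]
    - [[0.003, 0.0004, 0], [0, 0, 0], 0]
    - [[0.002, 0.0003, 0], [0, 0, 0], 0]
    - [[0.001, 0.0001, 0], [0, 0, 0], 0]

```text
time: 9.55
tcp_pos: [0.5803, -0.0811, 0.0319]
orientation: [3.141, 0.0, 0.132]
wrist_force: [-0.3, -0.2, -0.6]
finger_gap: -0.0002
```

```bash
python3 st.py
```

```text
t 9.55 tcp [ 0.5803 -0.0811  0.0319] guide [-0.1204 -0.0795] ori [3.1415e+00 1.0000e-04 1.3180e-01] F [-0.28 -0.17 -0.6 ] Fg [-0.3  -0.13] T [ 0.06  0.01 -0.05] gap -0.0002 q6 1.5
```

>>> arm_command:
  targets:
    - [[0.001, 0.0002, 0], [0, 0, 0], 0]
    - [[0.001, 0.0001, 0], [0, 0, 0], 0]
    - [[0.001, 0.0001, 0], [0, 0, 0], 0]

```text
time: 9.85
tcp_pos: [0.5831, -0.0811, 0.032]
orientation: [3.142, -0.0, 0.131]
wrist_force: [0.9, -0.1, -0.2]
finger_gap: 0.0001
```

```bash
python3 st.py
```

```text
t 9.85 tcp [ 0.5831 -0.0811  0.032 ] guide [-0.1176 -0.0799] ori [ 3.1415 -0.      0.1311] F [ 0.89 -0.07 -0.17] Fg [ 0.87 -0.18] T [-0.04 -0.01 -0.07] gap 0.0001 q6 1.5
```

>>> arm_command:
  targets:
    - [[0.001, 0.0002, 0], [0, 0, 0], 0]
    - [[0.001, 0.0001, 0], [0, 0, 0], 0]
    - [[0.001, 0.0001, 0], [0, 0, 0], 0]

```text
time: 10.15
tcp_pos: [0.5861, -0.0807, 0.032]
orientation: [3.142, -0.0, 0.131]
wrist_force: [0.5, 0.3, 0.5]
finger_gap: -0.0001
```

```bash
python3 st.py
```

```text
t 10.15 tcp [ 0.5861 -0.0807  0.032 ] guide [-0.1145 -0.0798] ori [ 3.1415 -0.      0.1312] F [0.51 0.34 0.53] Fg [0.55 0.27] T [ 0.    0.04 -0.04] gap -0.0001 q6 1.5
```

>>> arm_command:
  targets:
    - [[0.0005, 0.0001, 0], [0, 0, 0], 0]
    - [[0.0005, 0.0001, 0], [0, 0, 0], 0]

```text
time: 10.35
tcp_pos: [0.5868, -0.0806, 0.032]
orientation: [3.141, 0.001, 0.131]
wrist_force: [-2.6, -0.1, 1.3]
finger_gap: -0.0001
```

```bash
python3 st.py
```

```text
t 10.35 tcp [ 0.5868 -0.0806  0.032 ] guide [-0.1138 -0.0798] ori [3.1414e+00 9.0000e-04 1.3120e-01] F [-2.57 -0.09  1.31] Fg [-2.56  0.25] T [-0.06  0.86 -0.04] gap -0.0001 q6 1.5
```

>>> arm_command:
  targets:
    - [[0.0005, 0.0001, 0], [0, 0, 0], 0]
    - [[0.0004, 0, 0], [0, 0, 0], 0]
    - [[0, 0, 0], [0, 0, 0], 0]

```text
time: 10.65
tcp_pos: [0.5868, -0.0807, 0.0318]
orientation: [3.141, 0.003, 0.131]
wrist_force: [-5.7, -0.2, 2.9]
finger_gap: -0.0
```

```bash
python3 st.py
```

```text
t 10.65 tcp [ 0.5868 -0.0807  0.0318] guide [-0.1138 -0.0799] ori [3.1415e+00 2.8000e-03 1.3090e-01] F [-5.66 -0.18  2.92] Fg [-5.63  0.56] T [-0.09  1.97  0.03] gap -0.0 q6 1.5
```

>>> arm_command:
  targets:
    - [[0.0004, 0, 0], [0, 0, 0], 0]
    - [[0, 0, 0], [0, 0, 0], 0]
    - [[0, 0, 0], [0, 0, 0], 0]

```text
time: 10.95
tcp_pos: [0.5868, -0.0807, 0.0316]
orientation: [3.142, 0.004, 0.131]
wrist_force: [-6.6, -0.0, 4.1]
finger_gap: 0.0003
```

```bash
python3 st.py
```

```text
t 10.95 tcp [ 0.5868 -0.0807  0.0316] guide [-0.1138 -0.0799] ori [3.1416 0.0037 0.1309] F [-6.64 -0.02  4.06] Fg [-6.58  0.84] T [ 0.01  2.47 -0.  ] gap 0.0003 q6 1.5
```

>>> arm_command:
  targets:
    - [[0.0005, 0.0001, 0], [0, 0, 0], 0]
    - [[0.0004, 0, 0], [0, 0, 0], 0]
    - [[0, 0, 0], [0, 0, 0], 0]

```text
time: 11.25
tcp_pos: [0.5869, -0.0808, 0.0315]
orientation: [3.142, 0.006, 0.131]
wrist_force: [-9.9, -0.2, 4.6]
finger_gap: -0.0001
```

```bash
python3 st.py
```

```text
t 11.25 tcp [ 0.5869 -0.0808  0.0315] guide [-0.1137 -0.08  ] ori [3.1415 0.0059 0.1308] F [-9.89 -0.18  4.58] Fg [-9.83  1.12] T [ 0.01  3.49 -0.02] gap -0.0001 q6 1.5
```

Force is about 10.5 N at the wrist, so I'll hold it, then back off.

>>> arm_command:
  targets:
    - [[0.0002, 0, 0], [0, 0, 0], 0]
    - [[0, 0, 0], [0, 0, 0], 0]
    - [[0, 0, 0], [0, 0, 0], 0]
    - [[0, 0, 0], [0, 0, 0], 0]
    - [[0, 0, 0], [0, 0, 0], 0]
    - [[0, 0, 0], [0, 0, 0], 0]
    - [[0, 0, 0], [0, 0, 0], 0]

```text
time: 11.95
tcp_pos: [0.587, -0.0808, 0.0315]
orientation: [3.142, 0.006, 0.131]
wrist_force: [-12.1, 0.1, 5.8]
finger_gap: 0.0003
```

```bash
python3 st.py
```

```text
t 11.95 tcp [ 0.587  -0.0808  0.0315] guide [-0.1137 -0.08  ] ori [3.1416 0.0062 0.1308] F [-12.09   0.11   5.77] Fg [-11.97   1.69] T [ 0.03  3.77 -0.02] gap 0.0003 q6 1.5
```

>>> arm_command:
  targets:
    - [[-0.003, -0.0004, 0], [0, 0, 0], 0]
    - [[-0.01, -0.0013, 0], [0, 0, 0], 0]
    - [[-0.018, -0.0023, 0], [0, 0, 0], 0]
    - [[0.0052, -0.04, 0], [0, 0, 0], 0]
    - [[0.0052, -0.04, 0], [0, 0, 0], 0]
    - [[0.0052, -0.04, 0], [0, 0, 0], 0]
    - [[0, 0, 0], [0, 0, 0], 0]
    - [[0, 0, 0], [0, 0, 0], 0]

```text
time: 12.75
tcp_pos: [0.5737, -0.2051, 0.0319]
orientation: [-3.142, -0.0, 0.129]
wrist_force: [-0.3, 0.1, 0.3]
finger_gap: -0.0001
```

```bash
python3 st.py; python3 -c "
from h import *
s=snap('side','side5');cv2.imwrite('pics/side5z.png',cv2.resize(s['pixels'][180:330,260:460,::-1],None,fx=4,fy=4))
s=snap('top','top5')
cv2.imwrite('pics/top5z.png',cv2.resize(s['pixels'][140:300,240:440,::-1],None,fx=4,fy=3.6))"
```

```text
t 12.75 tcp [ 0.5737 -0.2051  0.0319] guide [-0.1431 -0.2016] ori [-3.1416e+00 -4.0000e-04  1.2920e-01] F [-0.26  0.06  0.26] Fg [-0.25  0.09] T [ 0.02 -0.08 -0.03] gap -0.0001 q6 1.72
```

View pics/top5z.png

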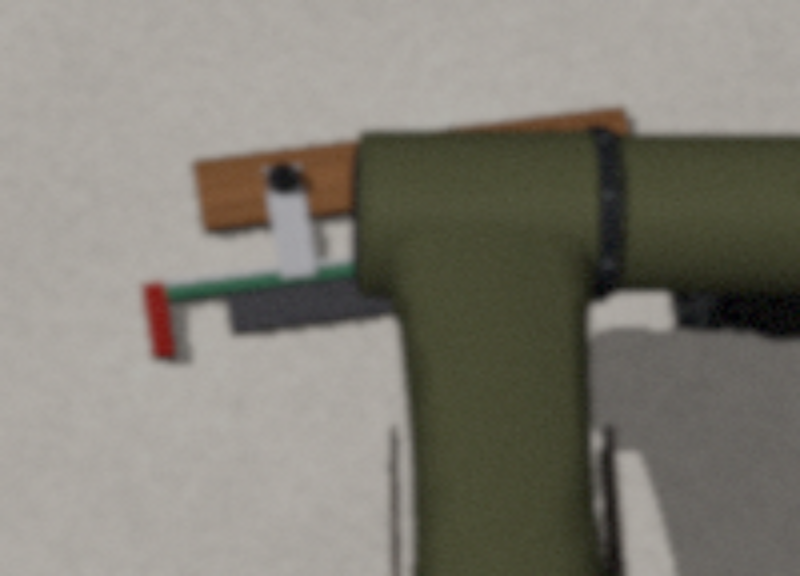

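View pics/side5z.png

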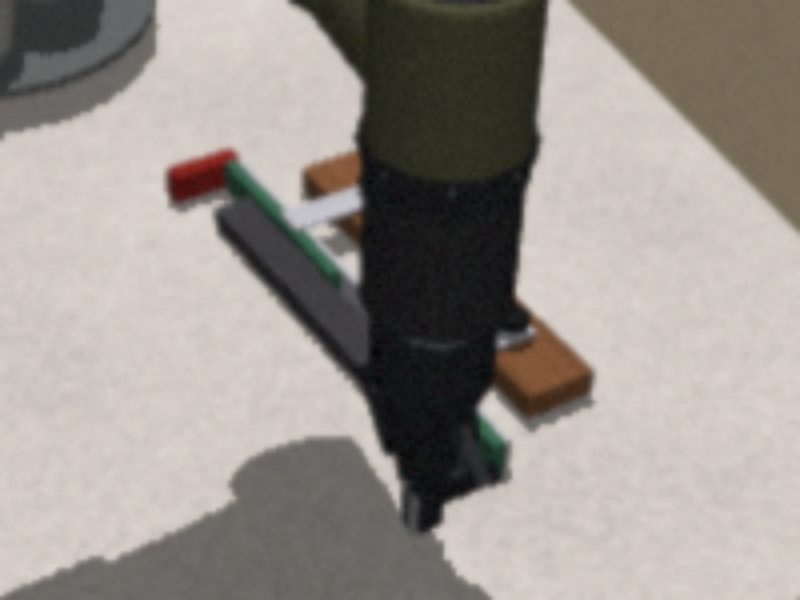

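```bash
python3 - <<'E'
from st import *
s=dict(np.load('pics/side5.npz'));T=s['world_to_cam']
K=np.array([[s['fx'],0,s['cx']],[0,s['fy'],s['cy']],[0,0,1.]])
def pr(g,z):
    w=np.r_[world(g),z];uv=cv2.projectPoints(w[None],cv2.Rodrigues(T[:3,:3])[0],T[:3,3],K,np.array([float(s['k1']),0,0,0]))[0].ravel()
    return ((uv-[260,180])*4).round()
for n,g,z in(('bar-yend fence side',(-.073,-.155),.018),('bar-yend out',(-.103,-.155),.018),('fence end top',(-.073,-.18),.024),('bar +y',(-.103,.145),.018),('tip',(-.143,-.2016),.007)): print(n,pr(g,z))
b=cv2.resize(s['pixels'][270:320,350:400,::-1],None,fx=10,fy=10);cv2.imwrite('pics/side5y.png',np.clip(b.astype(int)*2,0,255).astype(np.uint8))
# bar +y end from top image
s=dict(np.load('pics/top5.npz'));
for uv in ((230,305),(237,333),(172,300),(172,355),(150,285)):
    u=(240+uv[0]/4-.4,140+uv[1]/3.6-.4); print(uv,guide(ray(s,u,.02)[0]).round(4))
E
```

```text
bar-yend fence side [469. 430.]
bar-yend out [431. 445.]
fence end top [491. 446.]
bar +y [208. 204.]
tip [417. 524.]
(230, 305) [-0.084   0.1394]
(237, 333) [-0.1056  0.1377]
(172, 300) [-0.0745  0.1774]
(172, 355) [-0.1157  0.183 ]
(150, 285) [-0.061   0.1905]
```

View pics/side5y.png

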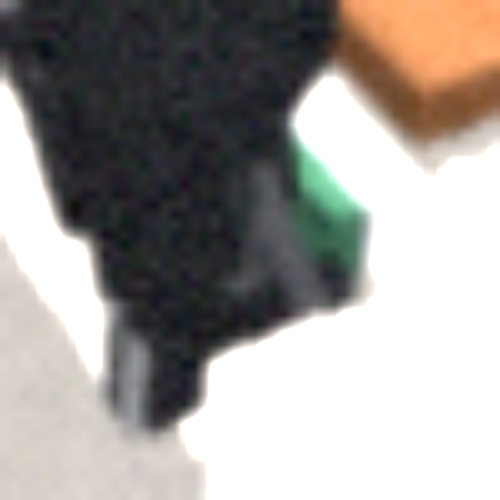

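>>> arm_command:
  targets:
    - [[0.0017, -0.013, 0], [0, 0, 0.002], 0]
    - [[0.015, 0.002, 0], [0, 0, 0], 0]
    - [[0.02, 0.0026, 0], [0, 0, 0], 0]
    - [[0.015, 0.002, 0], [0, 0, 0], 0]
    - [[0.0045, 0.0006, 0], [0, 0, 0], 0]
    - [[0, 0, 0], [0, 0, 0], 0]
    - [[0, 0, 0], [0, 0, 0], 0]

```text
time: 13.55
tcp_pos: [0.6298, -0.21, 0.0319]
orientation: [-3.142, 0.0, 0.134]
wrist_force: [0.5, -0.0, -0.1]
finger_gap: 0.0001
```

```bash
python3 st.py; python3 -c "
from h import *
s=snap('side','side6');cv2.imwrite('pics/side6z.png',cv2.resize(s['pixels'][180:330,260:460,::-1],None,fx=4,fy=4))"
```

```text
t 13.55 tcp [ 0.6298 -0.21    0.0319] guide [-0.088  -0.2137] ori [-3.1416e+00  3.0000e-04  1.3360e-01] F [ 0.46 -0.   -0.08] Fg [ 0.46 -0.06] T [-0.04  0.03 -0.05] gap 0.0001 q6 1.73
```

View pics/side6z.png

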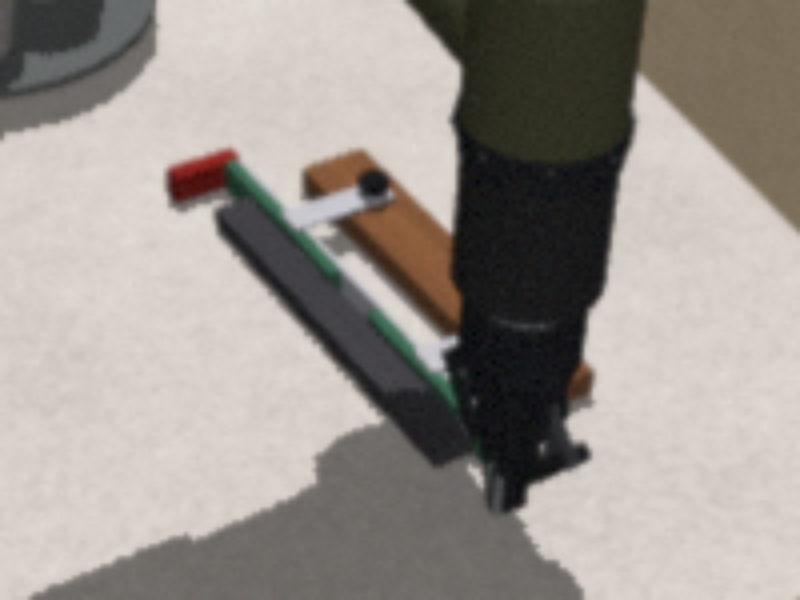

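```bash
python3 - <<'E'
from st import *
s=dict(np.load('pics/side6.npz'));T=s['world_to_cam']
K=np.array([[s['fx'],0,s['cx']],[0,s['fy'],s['cy']],[0,0,1.]])
def pr(g,z):
    w=np.r_[world(g),z];uv=cv2.projectPoints(w[None],cv2.Rodrigues(T[:3,:3])[0],T[:3,3],K,np.array([float(s['k1']),0,0,0]))[0].ravel()
    return ((uv-[260,180])*4).round()
for y in (-.04,-.05,-.06,-.07):
  for z in(.03,.05,.07): print('knuckle',y,z,pr((-.088,-.2137+y),z),pr((-.088,-.2137-y),z))
print('tip',pr((-.088,-.2137),.007))
for e in(-.155,-.16,-.165): print('bar out end',e,pr((-.103,e),.018),pr((-.103,e),0))
print(pr((-.103,.138),.018))
d=s['depth']; 
for (u,v) in((583,455),(578,450),(572,452),(455,358)):
    print(u,v,d[int(180+v/4),int(260+u/4)])
E
```

```text
knuckle -0.04 0.03 [540. 519.] [467. 441.]
knuckle -0.04 0.05 [543. 496.] [469. 418.]
knuckle -0.04 0.07 [546. 472.] [471. 395.]
knuckle -0.05 0.03 [550. 529.] [458. 432.]
knuckle -0.05 0.05 [553. 506.] [460. 409.]
knuckle -0.05 0.07 [556. 482.] [462. 386.]
knuckle -0.06 0.03 [560. 539.] [450. 423.]
knuckle -0.06 0.05 [563. 516.] [452. 400.]
knuckle -0.06 0.07 [566. 492.] [453. 377.]
knuckle -0.07 0.03 [569. 550.] [441. 414.]
knuckle -0.07 0.05 [573. 527.] [443. 391.]
knuckle -0.07 0.07 [576. 503.] [445. 368.]
tip [500. 505.]
bar out end -0.155 [431. 445.] [429. 466.]
bar out end -0.16 [435. 450.] [433. 470.]
bar out end -0.165 [439. 455.] [438. 475.]
[213. 209.]
583 455 1.2458133
578 450 1.2432536
572 452 1.2439493
455 358 1.3181705
```

```bash
python3 - <<'E'
from st import *
s=dict(np.load('pics/side6.npz'));T=s['world_to_cam'];Ti=np.linalg.inv(T)
K=np.array([[s['fx'],0,s['cx']],[0,s['fy'],s['cy']],[0,0,1.]])
def p3(u,v):
    uu=np.array([[[260+u/4,180+v/4]]],float);n=cv2.undistortPoints(uu,K,np.array([float(s['k1']),0,0,0]))[0,0]
    d=s['depth'][int(180+v/4),int(260+u/4)];w=Ti@np.r_[n*d,d,1];return guide(w).round(3),w[2].round(3)
for q in((583,455),(578,450),(572,460),(555,462),(540,470),(500,495),(455,358),(450,365),(475,400),(435,440),(440,455),(455,450),(400,390)): print(q,p3(*q))
E
```

```text
(583, 455) (array([-0.08 , -0.276]), np.float64(0.099))
(578, 450) (array([-0.083, -0.274]), np.float64(0.103))
(572, 460) (array([-0.088, -0.275]), np.float64(0.098))
(555, 462) (array([-0.097, -0.271]), np.float64(0.097))
(540, 470) (array([-0.099, -0.261]), np.float64(0.083))
(500, 495) (array([-0.096, -0.222]), np.float64(0.027))
(455, 358) (array([-0.096, -0.164]), np.float64(0.097))
(450, 365) (array([-0.099, -0.163]), np.float64(0.092))
(475, 400) (array([-0.058, -0.139]), np.float64(0.025))
(435, 440) (array([-0.097, -0.151]), np.float64(0.017))
(440, 455) (array([-0.097, -0.158]), np.float64(0.009))
(455, 450) (array([-0.087, -0.161]), np.float64(0.011))
(400, 390) (array([-0.091, -0.099]), np.float64(0.017))
```

>>> arm_command:
  targets:
    - [[-0.0008, 0.006, 0], [0, 0, -0.002], 0]
    - [[-0.0008, 0.006, 0], [0, 0, 0], 0]
    - [[-0.0007, 0.005, 0], [0, 0, 0], 0]
    - [[-0.0007, 0.005, 0], [0, 0, 0], 0]
    - [[-0.0005, 0.004, 0], [0, 0, 0], 0]
    - [[-0.0004, 0.003, 0], [0, 0, 0], 0]
    - [[-0.0004, 0.003, 0], [0, 0, 0], 0]

```text
time: 14.3
tcp_pos: [0.6259, -0.1778, 0.032]
orientation: [3.141, -0.0, 0.131]
wrist_force: [0.8, -0.4, 0.2]
finger_gap: -0.0002
```

```bash
python3 st.py
```

```text
t 14.3 tcp [ 0.6259 -0.1778  0.032 ] guide [-0.0877 -0.1813] ori [ 3.1415 -0.      0.1313] F [ 0.76 -0.41  0.18] Fg [ 0.7  -0.51] T [ 0.04  0.05 -0.03] gap -0.0002 q6 1.67
```

>>> arm_command:
  targets:
    - [[-0.0002, 0.002, 0], [0, 0, 0], 0]
    - [[-0.0002, 0.002, 0], [0, 0, 0], 0]
    - [[-0.0002, 0.002, 0], [0, 0, 0], 0]
    - [[-0.0002, 0.002, 0], [0, 0, 0], 0]

```text
time: 14.7
tcp_pos: [0.6251, -0.17, 0.032]
orientation: [3.141, -0.0, 0.131]
wrist_force: [-0.5, 0.4, 0.6]
finger_gap: 0.0001
```

```bash
python3 st.py
```

```text
t 14.7 tcp [ 0.6251 -0.17    0.032 ] guide [-0.0875 -0.1735] ori [ 3.1415 -0.      0.1311] F [-0.54  0.43  0.6 ] Fg [-0.48  0.5 ] T [ 0.01 -0.   -0.02] gap 0.0001 q6 1.66
```

>>> arm_command:
  targets:
    - [[-0.0002, 0.002, 0], [0, 0, 0], 0]
    - [[-0.0002, 0.002, 0], [0, 0, 0], 0]
    - [[-0.0002, 0.002, 0], [0, 0, 0], 0]
    - [[-0.0002, 0.002, 0], [0, 0, 0], 0]
    - [[-0.0002, 0.002, 0], [0, 0, 0], 0]
    - [[-0.0002, 0.002, 0], [0, 0, 0], 0]
    - [[-0.0002, 0.002, 0], [0, 0, 0], 0]

```text
time: 15.4
tcp_pos: [0.6237, -0.156, 0.0321]
orientation: [3.141, 0.0, 0.131]
wrist_force: [0.7, -1.0, 0.1]
finger_gap: 0.0004
```

```bash
python3 st.py; python3 -c "
from h import *
s=snap('side','side7');cv2.imwrite('pics/side7z.png',cv2.resize(s['pixels'][180:330,260:460,::-1],None,fx=4,fy=4))"
```

```text
t 15.4 tcp [ 0.6237 -0.156   0.0321] guide [-0.0871 -0.1594] ori [3.1414 0.     0.1312] F [ 0.7  -0.99  0.09] Fg [ 0.57 -1.07] T [-0.33  0.1  -0.05] gap 0.0004 q6 1.64
```

View pics/side7z.png

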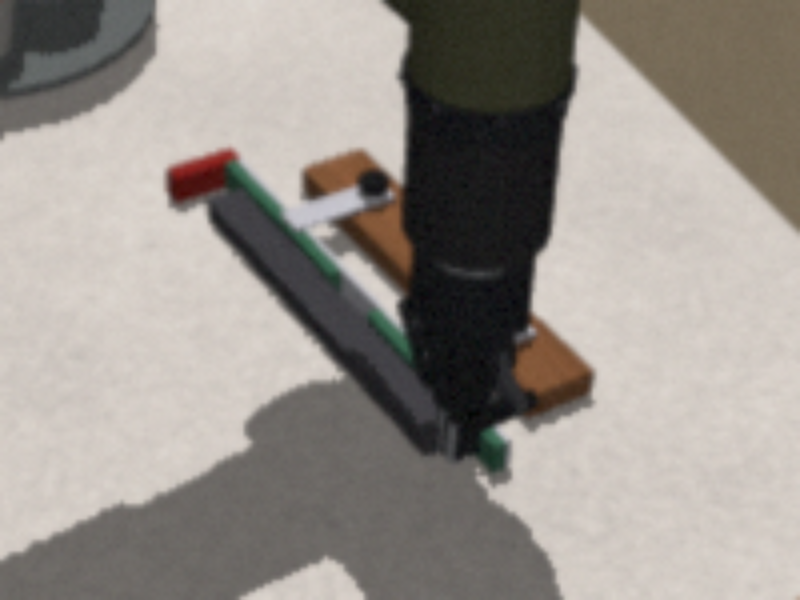

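>>> arm_command:
  targets:
    - [[-0.0002, 0.002, 0], [0, 0, 0], 0]
    - [[-0.0002, 0.002, 0], [0, 0, 0], 0]
    - [[-0.0003, 0.002, 0], [0, 0, 0], 0]
    - [[-0.0002, 0.002, 0], [0, 0, 0], 0]
    - [[-0.0002, 0.002, 0], [0, 0, 0], 0]
    - [[-0.0003, 0.002, 0], [0, 0, 0], 0]
    - [[-0.0002, 0.002, 0], [0, 0, 0], 0]

```text
time: 16.15
tcp_pos: [0.6221, -0.1419, 0.0321]
orientation: [3.141, -0.0, 0.131]
wrist_force: [0.6, -1.1, 0.3]
finger_gap: 0.0001
```

```bash
python3 st.py; python3 -c "
from h import *
s=snap('side','side8');cv2.imwrite('pics/side8z.png',cv2.resize(s['pixels'][180:330,260:460,::-1],None,fx=4,fy=4))"
```

```text
t 16.15 tcp [ 0.6221 -0.1419  0.0321] guide [-0.0868 -0.1453] ori [ 3.1415e+00 -1.0000e-04  1.3120e-01] F [ 0.57 -1.11  0.31] Fg [ 0.42 -1.17] T [-0.31  0.17 -0.03] gap 0.0001 q6 1.61
```

View pics/side8z.png

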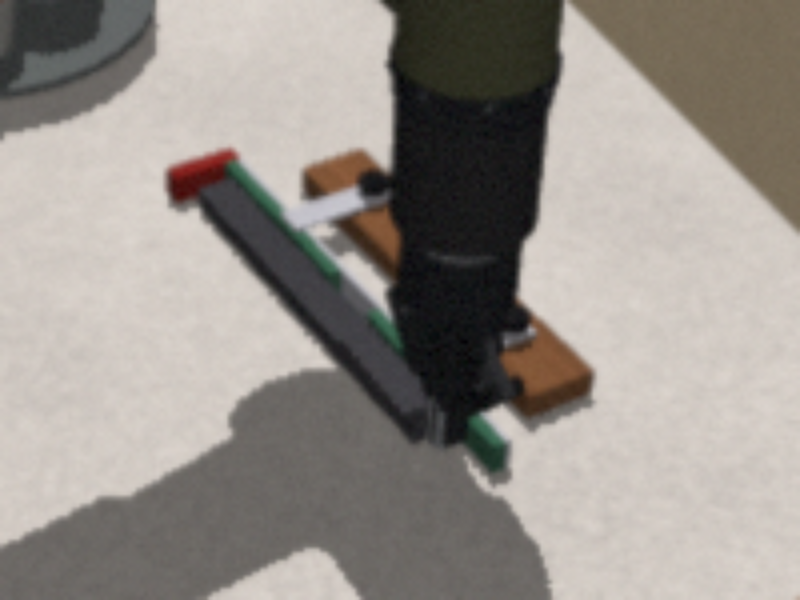

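>>> arm_command:
  targets:
    - [[-0.0001, 0.0015, 0], [0, 0, 0], 0]
    - [[-0.0001, 0.001, 0], [0, 0, 0], 0]
    - [[-0.0001, 0.001, 0], [0, 0, 0], 0]
    - [[-0.0001, 0.001, 0], [0, 0, 0], 0]
    - [[-0.0001, 0.001, 0], [0, 0, 0], 0]
    - [[-0.0001, 0.001, 0], [0, 0, 0], 0]

```text
time: 16.8
tcp_pos: [0.6215, -0.1356, 0.032]
orientation: [3.142, -0.0, 0.131]
wrist_force: [-0.9, -0.6, 0.5]
finger_gap: 0.0002
```

```bash
python3 st.py
```

```text
t 16.8 tcp [ 0.6215 -0.1356  0.032 ] guide [-0.0865 -0.1389] ori [ 3.1415 -0.      0.1312] F [-0.91 -0.57  0.45] Fg [-0.98 -0.45] T [-0.38  0.13 -0.04] gap 0.0002 q6 1.6
```

>>> arm_command:
  targets:
    - [[-0.0001, 0.001, 0], [0, 0, 0], 0]
    - [[-0.0001, 0.001, 0], [0, 0, 0], 0]

```text
time: 17.0
tcp_pos: [0.6213, -0.1336, 0.032]
orientation: [3.141, 0.0, 0.131]
wrist_force: [-0.8, 0.0, -0.0]
finger_gap: 0.0001
```

```bash
python3 st.py
```

```text
t 17.0 tcp [ 0.6213 -0.1336  0.032 ] guide [-0.0865 -0.1368] ori [3.1415 0.     0.1312] F [-0.82  0.02 -0.01] Fg [-0.81  0.13] T [-0.35  0.16 -0.  ] gap 0.0001 q6 1.6
```

>>> arm_command:
  targets:
    - [[-0.0001, 0.0007, 0], [0, 0, 0], 0]
    - [[-0.0001, 0.0007, 0], [0, 0, 0], 0]

```text
time: 17.2
tcp_pos: [0.6212, -0.1321, 0.032]
orientation: [3.142, -0.0, 0.131]
wrist_force: [-0.6, -0.6, 0.5]
finger_gap: -0.0001
```

```bash
python3 st.py
```

```text
t 17.2 tcp [ 0.6212 -0.1321  0.032 ] guide [-0.0865 -0.1354] ori [ 3.1415 -0.      0.1312] F [-0.63 -0.61  0.54] Fg [-0.7  -0.52] T [-0.35  0.13 -0.01] gap -0.0001 q6 1.6
```

>>> arm_command:
  targets:
    - [[-0.0001, 0.0007, 0], [0, 0, 0], 0]
    - [[-0.0001, 0.0007, 0], [0, 0, 0], 0]

```text
time: 17.4
tcp_pos: [0.621, -0.1307, 0.0321]
orientation: [3.142, -0.0, 0.131]
wrist_force: [0.5, -2.0, -0.2]
finger_gap: -0.0001
```

```bash
python3 st.py
```

```text
t 17.4 tcp [ 0.621  -0.1307  0.0321] guide [-0.0865 -0.134 ] ori [ 3.1415e+00 -1.0000e-04  1.3120e-01] F [ 0.53 -2.   -0.2 ] Fg [ 0.26 -2.05] T [-0.29  0.14  0.05] gap -0.0001 q6 1.59
```

>>> arm_command:
  targets:
    - [[-0.0001, 0.0006, 0], [0, 0, 0], 0]
    - [[-0.0001, 0.0006, 0], [0, 0, 0], 0]

```text
time: 17.6
tcp_pos: [0.6208, -0.1298, 0.0321]
orientation: [3.141, -0.0, 0.131]
wrist_force: [0.4, -4.1, -0.1]
finger_gap: 0.0001
```

```bash
python3 st.py
```

```text
t 17.6 tcp [ 0.6208 -0.1298  0.0321] guide [-0.0865 -0.1331] ori [ 3.141e+00 -1.000e-04  1.311e-01] F [ 0.45 -4.11 -0.09] Fg [-0.1  -4.13] T [-1.24 -0.16  0.04] gap 0.0001 q6 1.59
```

>>> arm_command:
  targets:
    - [[0, 0.0004, 0], [0, 0, 0], 0]
    - [[0, 0, 0], [0, 0, 0], 0]

```text
time: 17.8
tcp_pos: [0.6208, -0.1297, 0.0321]
orientation: [3.141, 0.0, 0.131]
wrist_force: [0.7, -4.8, 0.1]
finger_gap: -0.0001
```

```bash
python3 st.py
```

```text
t 17.8 tcp [ 0.6208 -0.1297  0.0321] guide [-0.0866 -0.133 ] ori [3.1407e+00 1.0000e-04 1.3100e-01] F [ 0.67 -4.81  0.14] Fg [ 0.03 -4.86] T [-1.5  -0.19 -0.05] gap -0.0001 q6 1.59
```

>>> arm_command:
  targets:
    - [[0, 0.0004, 0], [0, 0, 0], 0]
    - [[0, 0, 0], [0, 0, 0], 0]

```text
time: 18.0
tcp_pos: [0.6208, -0.1296, 0.0322]
orientation: [3.14, -0.0, 0.131]
wrist_force: [0.2, -6.0, 0.6]
finger_gap: 0.0
```

```bash
python3 st.py
```

```text
t 18.0 tcp [ 0.6208 -0.1296  0.0322] guide [-0.0865 -0.1329] ori [ 3.1403 -0.      0.1309] F [ 0.21 -6.01  0.56] Fg [-0.58 -5.98] T [-2.04 -0.25  0.06] gap 0.0 q6 1.59
```

>>> arm_command:
  targets:
    - [[0, 0.0005, 0], [0, 0, 0], 0]
    - [[0, 0.0005, 0], [0, 0, 0], 0]
    - [[0, 0, 0], [0, 0, 0], 0]

```text
time: 18.3
tcp_pos: [0.6208, -0.1295, 0.0324]
orientation: [3.139, 0.0, 0.131]
wrist_force: [0.7, -8.9, -0.6]
finger_gap: -0.0
```

```bash
python3 st.py
```

```text
t 18.3 tcp [ 0.6208 -0.1295  0.0324] guide [-0.0865 -0.1327] ori [3.1392e+00 2.0000e-04 1.3060e-01] F [ 0.65 -8.85 -0.63] Fg [-0.51 -8.86] T [-3.03 -0.33  0.  ] gap -0.0 q6 1.59
```

>>> arm_command:
  targets:
    - [[0, 0.0002, 0], [0, 0, 0], 0]
    - [[0, 0, 0], [0, 0, 0], 0]
    - [[0, 0, 0], [0, 0, 0], 0]
    - [[0, 0, 0], [0, 0, 0], 0]
    - [[0, 0, 0], [0, 0, 0], 0]
    - [[0, 0, 0], [0, 0, 0], 0]
    - [[0, 0, 0], [0, 0, 0], 0]

```text
time: 19.0
tcp_pos: [0.6208, -0.1294, 0.0325]
orientation: [3.139, 0.0, 0.13]
wrist_force: [1.2, -9.8, -0.4]
finger_gap: -0.0003
```

```bash
python3 st.py
```

```text
t 19.0 tcp [ 0.6208 -0.1294  0.0325] guide [-0.0865 -0.1327] ori [3.139e+00 1.000e-04 1.304e-01] F [ 1.23 -9.84 -0.45] Fg [-0.06 -9.92] T [-3.19 -0.33  0.02] gap -0.0003 q6 1.59
```

>>> arm_command:
  targets:
    - [[0.0002, -0.002, 0], [0, 0, 0], 0]
    - [[0.0006, -0.005, 0], [0, 0, 0], 0]
    - [[0.002, -0.018, 0], [0, 0, 0], 0]
    - [[0.001, -0.02, 0], [0, 0, 0], 0]
    - [[0, 0, 0.04], [0, 0, 0], 0]
    - [[-0.01, -0.01, 0.045], [0, 0, 0], 0]
    - [[-0.02, -0.03, 0.03], [0, 0, 0], 0]
    - [[-0.03, -0.03, 0.02], [0, 0, 0], 0]

```text
time: 19.8
tcp_pos: [0.5653, -0.2437, 0.1701]
orientation: [3.14, -0.004, 0.133]
wrist_force: [0.0, -0.8, 0.0]
finger_gap: 0.0003
```

>>> arm_command:
  targets:
    - [[-0.03, -0.035, 0], [0, 0, 0], 0]
    - [[-0.03, -0.035, 0], [0, 0, 0], 0]
    - [[-0.03, -0.035, 0], [0, 0, 0], 0]
    - [[-0.03, -0.035, 0], [0, 0, 0], 0]
    - [[-0.02, -0.03, 0], [0, 0, 0], 0]
    - [[0, 0, 0], [0, 0, 0], 0]

```text
time: 20.4
tcp_pos: [0.4218, -0.4159, 0.1671]
orientation: [3.141, 0.0, 0.127]
wrist_force: [0.3, -0.4, 0.5]
finger_gap: 0.0001
```

```bash
python3 st.py; python3 -c "
from h import *
s=snap('side','side9');cv2.imwrite('pics/side9z.png',cv2.resize(s['pixels'][180:330,260:460,::-1],None,fx=4,fy=4))
s=snap('top','top9')
cv2.imwrite('pics/top9z.png',cv2.resize(s['pixels'][160:262,265:425,::-1],None,fx=5,fy=5,interpolation=cv2.INTER_CUBIC))"
```

```text
t 20.4 tcp [ 0.4218 -0.4159  0.1671] guide [-0.3211 -0.3907] ori [3.1414 0.     0.1267] F [ 0.27 -0.38  0.54] Fg [ 0.22 -0.41] T [ 0.02 -0.02 -0.02] gap 0.0001 q6 2.14
```

View pics/top9z.png

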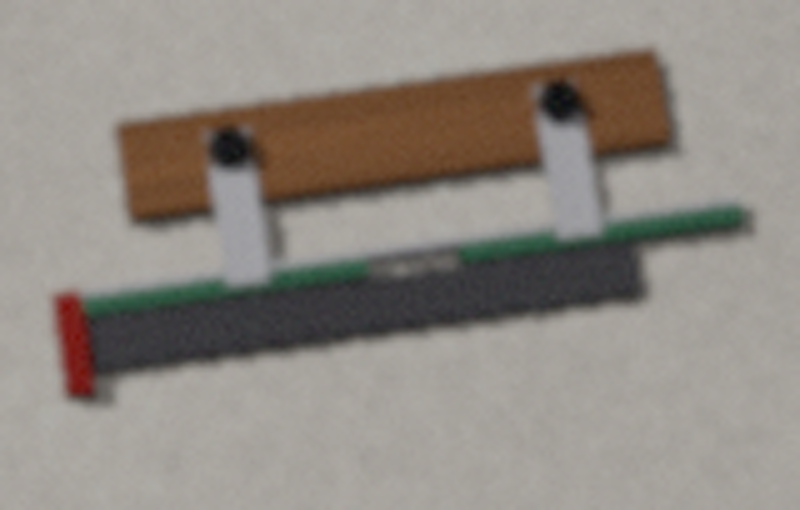

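View pics/side9z.png

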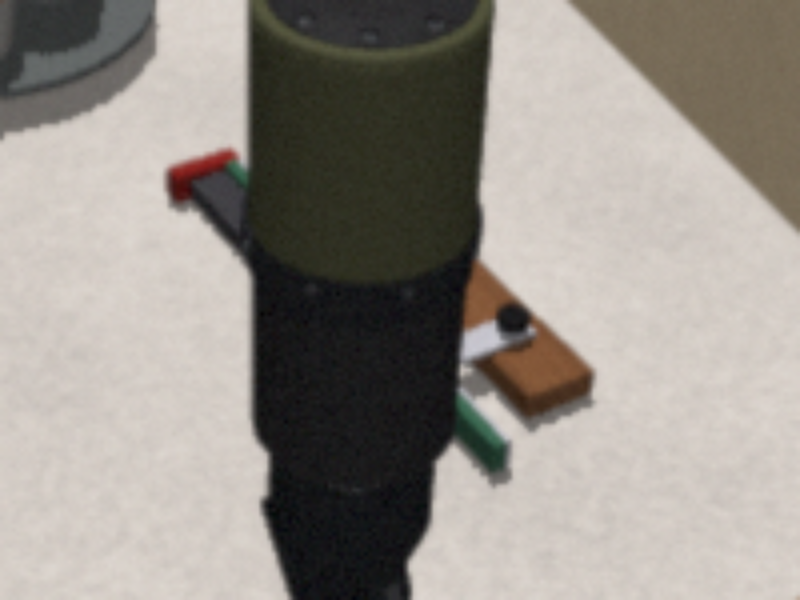

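The bar looks flat on the fence, with its left end at the red stop at (92,345) in the zoomed top view and the other end at (640,275). I'll check the angle numerically.

```bash
python3 - <<'E'
from st import *
s=dict(np.load('pics/top9.npz'));p=s['pixels'];hsv=cv2.cvtColor(p,cv2.COLOR_RGB2HSV)
H,S,V=[hsv[...,i].astype(int) for i in range(3)]
roi=np.zeros(H.shape,bool);roi[160:262,265:425]=1
gr=(H>60)&(H<95)&(S>90)&roi; bar=(V<85)&(S<70)&roi; red=((H<8)|(H>172))&(S>150)&roi
c,l,st_,_=cv2.connectedComponentsWithStats(bar.astype(np.uint8));bar=l==1+np.argmax(st_[1:,4])
for n,m,z in(('bar',bar,.018),('green',gr,.024),('red',red,.024)):
    ys,xs=np.nonzero(m);P=np.array([guide(q) for q in ray(s,np.c_[xs,ys],z)])
    # edges per column
    out=[]
    for x in np.unique(xs):
        q=P[xs==x]; out.append((q[:,1].mean(),q[:,0].min(),q[:,0].max()))
    o=np.array(out); k=slice(6,-6)
    if n!='red': print(n,'slope -x edge',np.polyfit(o[k,0],o[k,1],1).round(4),'+x edge',np.polyfit(o[k,0],o[k,2],1).round(4))
    print(n,'y',P[:,1].min().round(4),P[:,1].max().round(4),'mean',P.mean(0).round(4))
# objects untouched?
a=dict(np.load('pics/top0.npz'))['pixels'].astype(int);d=np.abs(a-p).max(2)>40
for nm,(y0,y1,x0,x1) in dict(turntable=(205,325,110,230),stirrer=(155,250,465,520),guide=(165,207,285,402)).items(): print(nm,d[y0:y1,x0:x1].sum())
E
```

```text
bar slope -x edge [-0.0514 -0.1019] +x edge [ 0.0048 -0.0755]
bar y -0.1792 0.1787 mean [-0.09   0.026]
green slope -x edge [ 0.0045 -0.0732] +x edge [-0.0059 -0.069 ]
green y -0.173 0.1757 mean [-0.0712 -0.0028]
red y 0.179 0.1927 mean [-0.0901  0.1866]
turntable 0
stirrer 3403
guide 0
```

```bash
python3 - <<'E'
from st import *
s=dict(np.load('pics/top9.npz'));p=s['pixels'];hsv=cv2.cvtColor(p,cv2.COLOR_RGB2HSV)
V=hsv[...,2].astype(int);S=hsv[...,1].astype(int)
g=cv2.cvtColor(p,cv2.COLOR_RGB2GRAY).astype(float)
o=[]
for x in range(287,391):   # subpixel outer edge: downward dark->light crossing
    lo=int(round(226-(x-340)*0.133)); col=g[lo-10:lo+14,x]
    j=[i for i in range(8,23) if col[i]<95<=col[i+1]]
    if j: i=j[0]; o.append((x,lo-10+i+(95-col[i])/(col[i+1]-col[i])))
P=np.array([guide(q) for q in ray(s,np.array(o),.018)])
f=np.polyfit(P[:,1],P[:,0],1);r=P[:,0]-np.polyval(f,P[:,1]);k=abs(r)<.002
print('outer edge slope',np.polyfit(P[k,1],P[k,0],1).round(4),k.sum(),r[k].std())
print(np.c_[P[::12,1],P[::12,0]].round(4).tolist())
cv2.imwrite('pics/top9s.png',p[...,::-1])
E
```

```text
outer edge slope [ 0.0023 -0.1077] 104 0.0004584043109666658
[[0.1703, -0.1092], [0.1376, -0.1075], [0.105, -0.1069], [0.0726, -0.1079], [0.0398, -0.1069], [0.0073, -0.1076], [-0.0254, -0.1076], [-0.0582, -0.1076], [-0.0909, -0.1083]]
```

View pics/top9s.png

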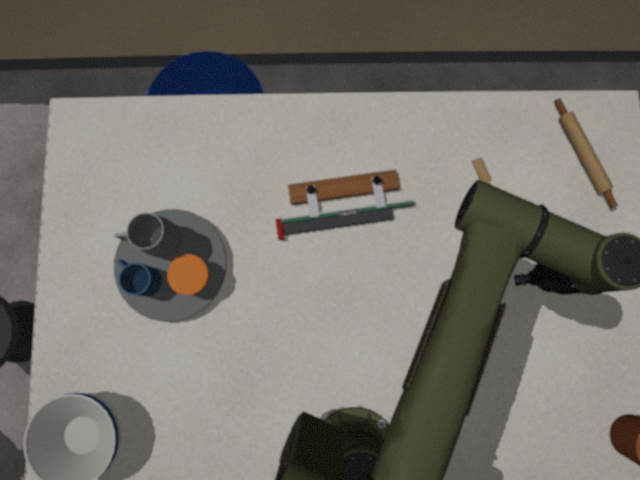

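```bash
python3 -c "
from rig import robot
print(robot.sign_off())"
```

```text
the job is handed in; nothing more can be done
None
```

The bar is flat along the green fence with its end pressed up to the red stop, and I handed the job in at about 20.5 s with the arm clear of everything.

- **Half nearer the stop:** with the fingers shut, I pushed this half onto the fence first. I held it at 10.5–11 N at the wrist, about 8.5–9 N on the fence after the table's share, for over 0.6 s.
- **Other half:** pressed the same way at 10–12 N at the wrist for about 0.7 s. It made contact within 0.5 mm of the same fence position as the first half, so the bar was flat.
- **Slide to the stop:** I pushed the bar's end along the fence and held it against the stop at 9–10 N for about 0.7 s. The highest force I read at any time was 12.1 N.

**Last checks, top camera:**
- The bar's fence-side edge and the green face have the same slope (0.0048 and 0.0045), and its outer edge is 0.0023, so it is parallel to within about 2–3 mrad. There is no visible gap at the fence or the stop.
- The turntable items and the guide show no change.

**Checks that did not work cleanly:**
- A first fit of the bar's outer edge gave a slope of -0.05. I took that to be dark pixels beyond the bar in the mask, and the sub-pixel refit gave the 0.0023 above.
- The stirrer area showed a picture change because the raised arm was in front of it. The tip I could still see was where it had been, but I did not confirm the rest of it.
- In the last side picture the arm also hid most of the bar, so the final flatness rests on the top view alone.

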